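# Fit the feed chute and hold the pusher down on the safety switch

## Robot

A 7-joint arm with a two-finger parallel gripper is mounted at the origin on a cart in front of the work surface, level with it; the furniture and walls round the work are solid. World frame = base frame: x ahead of the robot, y to its left, z up, the work surface at z = 0. Lengths are in m, angles in rad, forces in N, time in s.
With the tool pointing down it reaches from about 0.425 to 0.875 m from the base axis. Payload 9.9 kg.
Tool frame: the origin (TCP) lies midway between the tips of the shut fingers; the grasp point (between the pads) lies arm.grasp_offset behind it (arm.grasp_offset is the distance from the TCP to the grasp point, in m); z points along the fingers, y is the line along which they close (so a half turn about z gives the same grasp; the last joint's range is limited). The gripper opens to 85 mm and grips with 20 to 120 N. Pads are 22 mm wide; open, the fingers measure 114 mm over their backs; the gripper's body (76 mm by 85 mm) begins 54 mm behind the grasp point. The pads swing forward as they close: fully open they stand 13 mm farther back than shut.
Start: joints at [0.64, 0.576, 0.025, 1.437, -0.015, 1.129, -0.057], TCP at [0.506, -0.447, 0.231] pointing down, gripper open.
Joint ranges: [-2.76, 2.76], [-0.34, 2.15], [-1.52, 1.57], [0.19, 2.46], [-1.09, 4.23], [0.17, 1.99], [-2.82, 2.82]. Speed limits (rad/s): [2.22, 2.22, 3.01, 3.01, 3.14, 3.14, 3.14].

## Interface

Orientations are given as a unit quaternion [x, y, z, w].
In Python, from plant import arm gives the robot as it stands.
- The arm moves only by the shell command python3 -m handwheel 'ROWS'. ROWS is JSON, one flat list of numbers, 7 for each row, row after row: the closure, from 0 (fully open) to 1 (shut), then the shift along the world's x, y, z scaled (see below), then the turn, a rotation vector about the world's x, y, z scaled (see below). A call has 1 to 8 rows; each row is the pose to reach, as a shift and turn from the pose commanded when the call began; what a row does not reach only later rows make up. The controller multiplies each number of a shift by 0.1 m and each number of a turn by 90 degrees. A row lasts 1/10 s, in which the tool goes at most 50 mm and 8.59 degrees, less where a joint would pass 70% of its speed; a pose out of reach is approached as far as the arm can. A call with a number of a shift or a turn outside -1 to 1 is refused whole. A call with a gripper value outside its range is refused whole. The fingers move at their own pace and stop on an object; the grip force is fixed at half the most. Time passes only in rows, so rows that repeat a pose let the fingers close. It gives the time, the measured TCP pose, the force, the opening and the grip force at its end, in the units of the state.
- arm.get_state(): the state, without advancing time (a new reading comes with each control period).
- arm.get_image(name): name is "scene" or "top"; returns a dict with "image" (384x512x3 uint8, red, green, blue), "fx", "fy", "cx", "cy" (pixels), "extrinsics" (4x4, takes a point from world to camera coordinates). Camera axes: x right, y up, looking along -z (the intrinsics and any distortion apply to the point x, -y, -z); pixel columns grow to the right and rows downward; lengths in m; the calibration is good to about 2 mm. A picture is of the moment at which its call begins. There is no depth.
- arm.job_done(): hands the job in; it is judged then, once.
The state is a dict: "clock": time; "joint_pos": joint angles; "dq": joint speeds; "effort": joint torques, N m; "position": TCP position; "ee_rot": TCP orientation; "wrist_force": force on the tool from outside, world axes, zero at the start; "ft_torque": the same for the moment, N m; "grip_width": opening from 0.0 (shut) to 1.0 (fully open); "grip_force": force on a finger pad.
Only numpy, scipy, OpenCV 4.12 (cv2) and the standard library are available. Lean on these libraries where they do the work, as an engineer would, in place of code of your own. Each camera call takes 0.05 s, during which the arm holds its last target. There are 200 camera calls.

## Task

Get the small food processor ready to feed: set the loose feed chute, tapered foot first, fully home and upright in the round neck of its lid and let go of it, then take the flat pusher out of its caddy and pass it down through the chute's narrow slot until it pushes the sprung safety plate in the bowl down to its stop or nearly so. Finish while still gripping the pusher and holding the plate down: do not let go at the end. Leave the other kitchen things where they stand.

Things in the scene. Friction and masses are not known exactly. Their poses are not given: they have to be found in the camera images.
- processor: small food processor (mm), fixed: round motor base 140 across, clear bowl, lid 130 across with its top at height 89, and on the lid a round neck, outer diameter 73, with an open bore of 58 right through the lid. Origin: centre of the underside, z up; neck, bowl and safety plate share its z axis
- neck_rim (a point): centre of the neck's flat upper rim, 100 mm above the worktop; z up
- chute: loose white feed chute (mm), standing on its foot, 75 high, about 90 g: hollow tapered round foot 35 high, diameter 44 at the tip, 54 above; round flange, diameter 68, height 35 to 41; tower 41 to 75, 52 (own x) by 30 (own y): grip it across the 30. Origin: centre of the foot's underside, z up. Home, its flange lies on the neck's rim and its origin is 35 below the rim; any yaw will do
- slot_mouth (a point): centre of the mouth of the chute's vertical slot, on top of the tower, 75 mm above the chute's origin; axes as the chute's. The mouth is flared, 44 mm (x) by 26 mm (y), and narrows over its top 7 mm to the straight slot, 32 mm (x) by 14 mm (y), that runs 27 mm on down the tower and opens into the hollow foot
- caddy: fixed white block (mm), 86 (own x) by 64 (own y) by 55 high on a grey foot 92 by 70, with a slot 34 by 16 in the middle of its top, 47 deep (floor at height 8), in which the pusher stands. Origin: centre of the underside, z up, the slot's long side along own x
- pusher: loose white pusher (mm), upright in the caddy's slot, 148 high, about 70 g: flat blade 30 (own x) by 12 (own y), 0 to 105 above its tip; stop collar 44 by 24, 105 to 110; grip 34 (own x) by 18 (own y), 110 to 146, with a rim 38 by 20 at 144 to 148. Take it across the 18. Origin: centre of the blade's lower end, z up. Half a turn makes no difference
- pusher_tip (a point): centre of the lower end of the pusher's blade (same as the pusher's origin)
- safety_plate (a joint): sprung plate of the machine's safety switch inside the bowl, on the neck's axis, diameter 42 mm: 0 = up, grows to 0.010 m as it is pushed straight down to its stop. The spring resists with about 1.5 N at the top and 4 N at the stop and lifts the plate, and a pusher that is let go, up again
- plate_top (a point): centre of the safety plate's upper face, 45 mm below the neck's rim when up (10 mm below the tip of a seated chute)
- the_mill_1: tall wooden pepper mill, 58x58x170 mm, bystander; origin: centre of the underside, z up
- the_jar_1: jar with lid, 68x74x84 mm, bystander; origin: centre of the underside, z up
- the_glass_1: empty drinking glass, 81x81x86 mm, bystander; origin: centre of the underside, z up
- the_mill_2: small shaker, 44x44x90 mm, bystander; origin: centre of the underside, z up
- the_tin_2: flat food tin, 86x86x40 mm, bystander; origin: centre of the underside, z up
- the_spice_jar_3: small square spice jar with a cap, 42x42x99 mm, bystander; origin: centre of the underside, z up

How it is judged:
By the outcome, as a careful person would: the job done as asked, in the order asked, and still so for the second after the job is handed in, while the arm keeps its last pose, push and grip.
It also fails if it takes over 67 s, if anything falls off the work surface, if the arm or the gripper's body presses on something with over 40 N, if the wrist force passes 120 N, or if a joint passes its speed limit or range.

## Working session

There is one attempt and no reset: what is moved stays moved. The work goes in short steps, Python scripts to look and compute and a shell command to move; the robot and the scene stay as the last step left them, time stands still between calls to the robot, and variables do not carry over. Pictures are saved under pics/ and viewed, at most 10 in all, crops included, and the job is handed in when it is done.

```bash
mkdir -p pics; cat > h.py <<'E'
import numpy as np, cv2
from plant import arm
def grab(n,f):
    d=arm.get_image(n); cv2.imwrite(f'pics/{f}.png',cv2.cvtColor(d['image'],cv2.COLOR_RGB2BGR))
    np.savez(f'pics/{f}.npz',**{k:np.array(v) for k,v in d.items()}); return d
def load(f): return np.load(f'pics/{f}.npz')
def ray(d,u,v):
    E=d['extrinsics'];R=E[:3,:3];c=-R.T@E[:3,3]
    return c,R.T@np.array([(u-d['cx'])/d['fx'],-(v-d['cy'])/d['fy'],-1.])
def at(d,u,v,z):
    c,r=ray(d,u,v); return c+r*(z-c[2])/r[2]
def proj(d,p):
    q=d['extrinsics'][:3,:3]@np.array(p)+d['extrinsics'][:3,3]
    return d['cx']-d['fx']*q[0]/q[2], d['cy']+d['fy']*q[1]/q[2]
E
python3 - <<'E'
from h import *
for n in('top','scene'):
    d=grab(n,n+'0'); print(n,{k:v for k,v in d.items() if k!='image'})
a=cv2.imread('pics/top0.png')
cv2.imwrite('pics/top0b.png',cv2.resize(a,(800,600),interpolation=cv2.INTER_CUBIC))
print(arm.get_state(),arm.grasp_offset)
E
```

```text
top {'fx': 441.82315564705857, 'fy': 441.82315564705857, 'cx': 260.9608626306711, 'cy': 184.11934611458926, 'extrinsics': array([[ 0.02814985, -0.99948045,  0.01569735,  0.0879376 ],
       [ 0.98472435,  0.03042683,  0.17144145, -0.52179363],
       [-0.17183   ,  0.01063151,  0.98506925, -1.03566691],
       [ 0.        ,  0.        ,  0.        ,  1.        ]])}
scene {'fx': 451.7939330888204, 'fy': 451.7939330888204, 'cx': 249.1709589511915, 'cy': 187.67252304942588, 'extrinsics': array([[-0.51950534, -0.85406341,  0.02626576,  0.3516837 ],
       [ 0.36074284, -0.19135795,  0.9128235 , -0.25112149],
       [-0.77458299,  0.48369187,  0.40750873, -1.03933614],
       [ 0.        ,  0.        ,  0.        ,  1.        ]])}
{'clock': 0.1, 'joint_pos': array([ 0.64017784,  0.57642971,  0.02488982,  1.43781702, -0.01501148,
        1.12899113, -0.05646751]), 'dq': array([ 7.09023307e-04, -2.50966468e-03,  8.49692856e-05, -7.45112530e-04,
       -2.11809313e-03, -2.69987563e-04, -2.16325108e-03]), 'effort': array([ 3.86173182e-03, -7.67298174e+01,  2.25702368e+00, -2.86605048e+01,
        1.57104788e-02,  8.66095594e-03,  4.69016732e-05]), 'position': array([ 0.50538707, -0.44684593,  0.23054463]), 'ee_rot': array([ 9.11688196e-01,  4.10882101e-01, -3.38880585e-04, -6.46560929e-04]), 'wrist_force': array([ 0.05753452, -0.54326412, -0.50059041]), 'ft_torque': array([ 0.03832578,  0.01351736, -0.02215019]), 'grip_force': 0.0, 'grip_width': 1.0013982353422322} 0.0187
```

View pics/top0b.png

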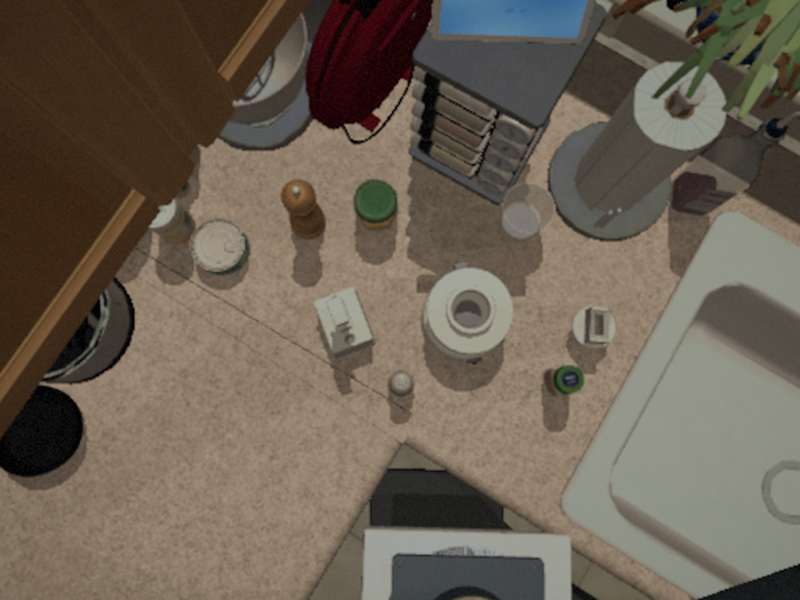

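View pics/scene0.png

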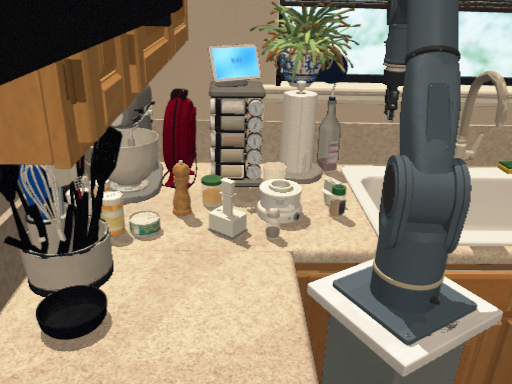

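The top view (800 px scale) shows the processor at (468,310), the chute at (596,326), the caddy with pusher at (345,322), the shaker at (400,383) and the spice jar at (568,378). I'll take an enlarged crop next.

```bash
python3 - <<'E'
from h import *
a=cv2.imread('pics/top0.png')
b=np.zeros((600,800,3),np.uint8)
def c(x,y,w,h,k): return cv2.resize(a[y:y+h,x:x+w],None,fx=k,fy=k,interpolation=cv2.INTER_CUBIC)
b[:300,:400]=c(195,180,50,37,8)[:300,:400] if 0 else cv2.resize(a[178:238,190:250],(400,300)) if 0 else b[:300,:400]
b[:560,:400]=c(195,178,50,70,8)
b[:400,400:]=c(355,180,50,50,8)
b[400:600,400:]=c(260,165,80,40,5)
cv2.imwrite('pics/c1.png',b)
E
```

```text
(no output)
```

View pics/c1.png

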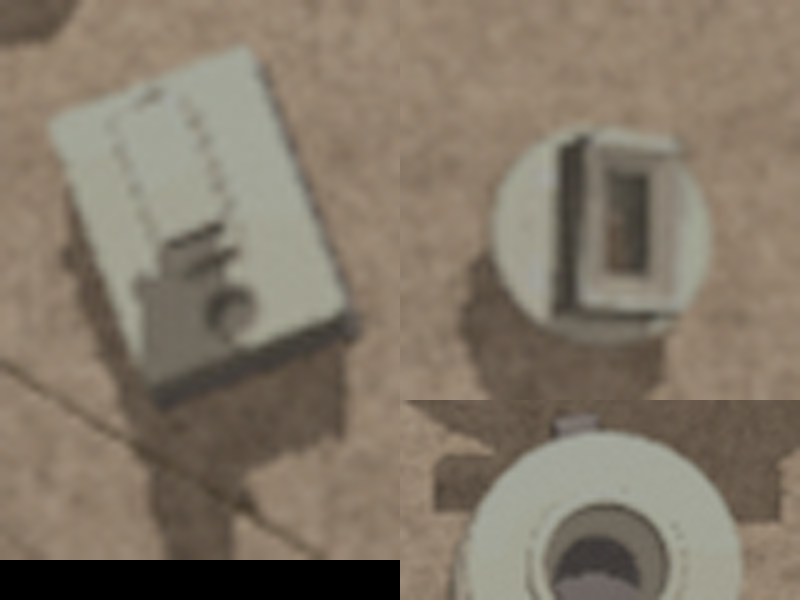

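Caddy top corners in the crop are (50,115), (243,45), (347,305) and (153,383). The chute flange centre is about (603,232) and its slot about (628,223). I'll compute these and crop the neck.

```bash
python3 - <<'E'
from h import *
d=load('top0')
P=[at(d,195+(u)/8-.5+.06,178+(v)/8-.5+.06,.055)[:2] for u,v in[(50,115),(243,45),(347,305),(153,383)]]
P=np.array(P);print(P,P.mean(0))
s=(P[3]-P[0]+P[2]-P[1])/2;t=(P[1]-P[0]+P[2]-P[3])/2
print(np.linalg.norm(s),np.linalg.norm(t),np.degrees(np.arctan2(s[1],s[0])),np.degrees(np.arctan2(t[1],t[0])))
f=lambda u,v,z:at(d,355+(u-400)/8-.44,180+v/8-.44,z)
print('chute fl',f(603,232,.041),'slot',f(628,223,.068),'fl edges',f(493,232,.041),f(712,232,.041),f(603,122,.041),f(603,342,.041))
for a,b in[((588,133),(578,310)),((683,140),(683,315))]:
    e=f(*b,.075)-f(*a,.075);print(np.linalg.norm(e),np.degrees(np.arctan2(e[1],e[0])))
E0=d['extrinsics'];print('cam',-E0[:3,:3].T@E0[:3,3])
a=cv2.imread('pics/top0.png');s=load('scene0')
b=np.zeros((600,800,3),np.uint8)
b[:480,:480]=cv2.resize(a[168:228,270:330],(480,480),interpolation=cv2.INTER_CUBIC)
c=cv2.imread('pics/scene0.png')
b[:240,480:800]=cv2.resize(c[170:230,250:330],(320,240),interpolation=cv2.INTER_CUBIC)
b[240:600,480:800]=cv2.resize(c[170:260,200:280],(320,360),interpolation=cv2.INTER_CUBIC)
cv2.imwrite('pics/c2.png',b)
E
```

```text
[[0.49355331 0.24763265]
 [0.51671883 0.19054967]
 [0.43892435 0.1562326 ]
 [0.41398776 0.21295563]] [0.46579606 0.20184264]
0.08591036188586341 0.06177706279477593 -156.32508127040742 -67.08779884349958
chute fl [ 0.46803468 -0.18854632  0.041     ] slot [ 0.46754559 -0.18838493  0.068     ] fl edges [ 0.46702464 -0.15489138  0.041     ] [ 0.46903653 -0.22192808  0.041     ] [ 0.50196993 -0.18916333  0.041     ] [ 0.43446313 -0.18793592  0.041     ]
0.05286037930903706 175.80141518530385
0.05204777299549488 178.7345607346842
cam [0.33338882 0.11477915 1.10828029]
```

View pics/c2.png

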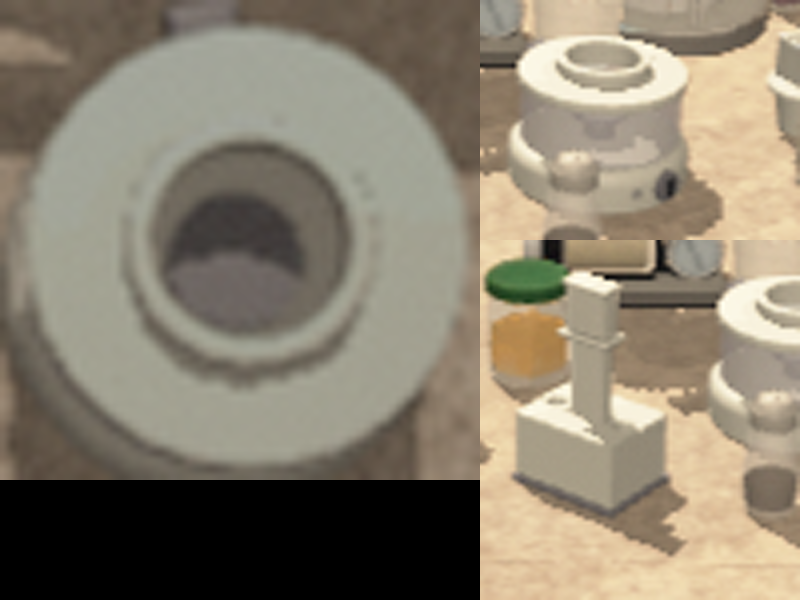

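Bore edge in the crop: x 150–351, y 143–335. Lid edge: x 30–462, y 27–465. Pusher top in the scene view is about (228,181).

```bash
python3 - <<'E'
from h import *
d=load('top0');s=load('scene0')
f=lambda u,v,z:at(d,270+u/8-.44,168+v/8-.44,z)
n=f(250.5,239,.1);print('neck',n,'lid',f(246,246,.089), 'bore w',f(351,239,.1)-f(150,239,.1))
print('neck from scene', at(s,250+(603-480)/4,170+57/4,.1))
print('pusher top scene',at(s,228.1,181.0,.156))
print('spice',at(d,569/1.5625,379/1.5625,.099),'shaker',at(d,401/1.5625,381/1.5625,.09),'mill',at(d,298/1.5625,192/1.5625,.17))
ch=np.array([.4678,-.1885,.0]);print('chute mouth scene',proj(s,ch+[0,0,.075]))
p=arm.get_state()['position'];print('shift to chute',(ch-p)*10,-51.5/90)
E
```

```text
neck [0.48093204 0.01093925 0.1       ] lid [0.48044102 0.01109365 0.089     ] bore w [ 0.00176549 -0.05804953  0.        ]
neck from scene [0.47827265 0.01237761 0.1       ]
pusher top scene [0.46012007 0.20405197 0.156     ]
spice [ 0.38179229 -0.13461639  0.099     ] shaker [0.37221651 0.10976071 0.09      ] mill [0.62918643 0.26322419 0.17      ]
chute mouth scene (np.float64(333.09105921091236), np.float64(180.82385467000938))
shift to chute [-0.3758707   2.58345932 -2.30544626] -0.5722222222222222
```

```bash
R="0,-0.2,1,-0.3,0,0,-0.57,"; python3 -m handwheel '[0,-0.2,1,-0.3,0,0,-0.57, 0,-0.2,1,-0.3,0,0,-0.57, 0,-0.2,1,-0.3,0,0,-0.57, 0,-0.2,1,-0.3,0,0,-0.57, 0,-0.2,1,-0.3,0,0,-0.57, 0,-0.2,1,-0.3,0,0,-0.57, 0,-0.2,1,-0.3,0,0,-0.57]' && python3 -m handwheel '[0,-0.18,1,-0.4,0,0,0, 0,-0.18,1,-0.4,0,0,0, 0,-0.18,1,-0.4,0,0,0, 0,-0.18,1,-0.4,0,0,0]' && python3 -m handwheel '[0,0,0.58,-0.4,0,0,0, 0,0,0.58,-0.4,0,0,0, 0,0,0.58,-0.4,0,0,0]'
python3 - <<'E'
from h import *
grab('top','t1');grab('scene','s1');s=arm.get_state();print(s['clock'],s['position'],s['ee_rot'],s['joint_pos'])
a=cv2.imread('pics/t1.png')[150:250,320:440];b=cv2.imread('pics/s1.png')[130:230,290:410]
cv2.imwrite('pics/c3.png',np.hstack([cv2.resize(x,(400,600*5//9),interpolation=cv2.INTER_CUBIC) for x in(a,b)]))
E
```

```text
clock: 0.8
position: [0.4857, -0.3467, 0.201]
ee_rot: [1.0, -0.025, -0.0, -0.0]
wrist_force: [-0.6, 1.1, 0.8]
grip_width: 1.004
grip_force: 0.0
clock: 1.2
position: [0.4673, -0.245, 0.1607]
ee_rot: [1.0, -0.021, -0.001, -0.001]
wrist_force: [0.1, -0.7, 0.3]
grip_width: 1.003
grip_force: 0.0
clock: 1.5
position: [0.4677, -0.1877, 0.1202]
ee_rot: [1.0, -0.022, -0.001, -0.001]
wrist_force: [0.5, -0.7, -0.1]
grip_width: 1.001
grip_force: 0.0
1.6 [ 0.46839596 -0.19075841  0.12177315] [ 9.99715768e-01 -2.38294103e-02  4.58860056e-04  5.76000518e-04] [ 0.13383834  0.47656432  0.22971494  2.02211331 -0.16998197  0.65946218
 -1.14505164]
```

View pics/c3.png

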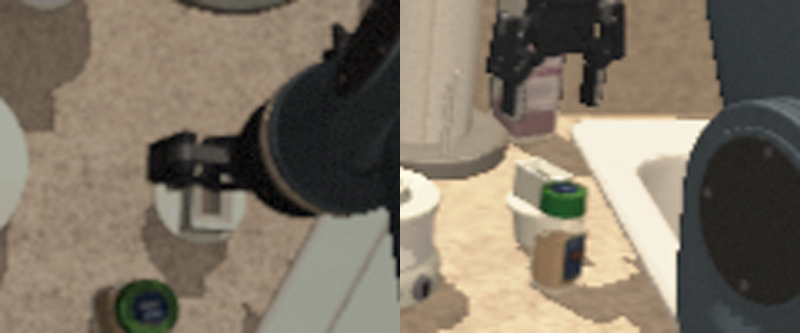

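The open fingers straddle the chute's tower, so I'll go down and grip.

```bash
python3 -m handwheel '[0,0,0,-0.4,0,0,0, 0,0,0,-0.74,0,0,0, 0,0,0,-0.74,0,0,0, 0,0,0,-0.74,0,0,0]' && python3 -m handwheel '[1,0,0,0,0,0,0, 1,0,0,0,0,0,0, 1,0,0,0,0,0,0, 1,0,0,0,0,0,0, 1,0,0,0,0,0,0, 1,0,0,0,0,0,0, 1,0,0,0,0,0,0, 1,0,0,0,0,0,0]'
```

```text
clock: 2.0
position: [0.4679, -0.1908, 0.048]
ee_rot: [1.0, -0.025, -0.0, 0.0]
wrist_force: [0.9, -0.2, 0.1]
grip_width: 1.0
grip_force: 0.0
clock: 2.8
position: [0.4682, -0.1893, 0.0481]
ee_rot: [1.0, -0.024, 0.001, 0.0]
wrist_force: [-0.2, 1.2, 8.3]
grip_width: 0.34
grip_force: 60.1
```

```bash
python3 -m handwheel '[1,0,0,0.5,0,0,0, 1,0,0,1,0,0,0, 1,0,0,1,0,0,0]' && python3 -m handwheel '[1,0.05,0.5,0.15,0,0,0, 1,0.1,1,0.15,0,0,0, 1,0.1,1,0.15,0,0,0]' && python3 -m handwheel '[1,0,0.5,0,0,0,0, 1,0.02,1,0,0,0,0, 1,0.02,1,0,0,0,0, 1,0.02,1,0,0,0,0]'
python3 - <<'E'
from h import *
grab('top','t2');grab('scene','s2');s=arm.get_state();print(s['clock'],s['position'],s['wrist_force'],s['grip_width'])
a=cv2.imread('pics/t2.png')[160:240,255:335];b=cv2.imread('pics/s2.png')[120:220,235:335]
cv2.imwrite('pics/c4.png',np.hstack([cv2.resize(x,(400,400),interpolation=cv2.INTER_CUBIC) for x in(a,b)]))
E
```

```text
clock: 3.1
position: [0.4704, -0.1905, 0.1528]
ee_rot: [1.0, -0.024, 0.004, 0.001]
wrist_force: [-0.5, 0.1, 0.0]
grip_width: 0.341
grip_force: 59.8
clock: 3.4
position: [0.4784, -0.082, 0.1622]
ee_rot: [1.0, -0.02, 0.0, -0.002]
wrist_force: [0.0, -0.9, -1.3]
grip_width: 0.338
grip_force: 59.8
clock: 3.8
position: [0.4794, 0.0123, 0.1619]
ee_rot: [1.0, -0.022, -0.0, -0.0]
wrist_force: [0.3, -0.4, -0.2]
grip_width: 0.34
grip_force: 59.9
3.9 [0.4794306  0.00992505 0.16212278] [ 0.03024604 -0.70875317 -1.71926937] 0.3402577833894539
```

View pics/c4.png

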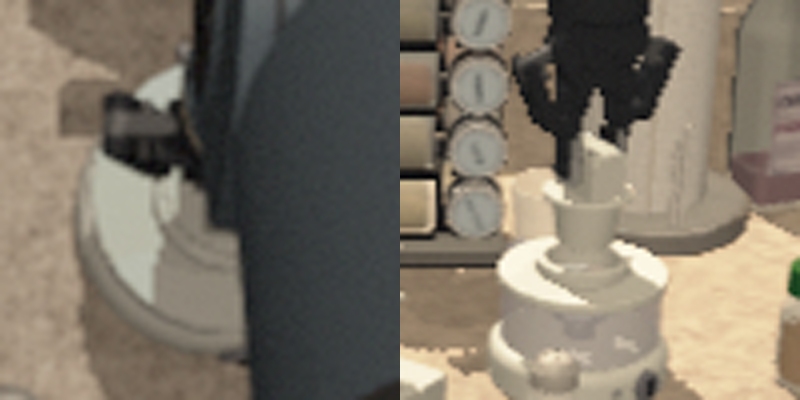

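The foot hangs centred over the neck: flange centre is about column 587 and neck about 585 in the right crop. I'll lower it.

```bash
python3 -m handwheel '[1,0,0,-0.2,0,0,0, 1,0,0,-0.35,0,0,0, 1,0,0,-0.35,0,0,0]' && python3 -m handwheel '[1,0,0,-0.06,0,0,0, 1,0,0,-0.1,0,0,0, 1,0,0,-0.13,0,0,0, 1,0,0,-0.13,0,0,0]'
```

```text
clock: 4.2
position: [0.4786, 0.0092, 0.1259]
ee_rot: [1.0, -0.026, -0.001, 0.0]
wrist_force: [-0.5, -0.2, -0.4]
grip_width: 0.344
grip_force: 59.9
clock: 4.6
position: [0.4799, 0.0107, 0.1143]
ee_rot: [1.0, -0.024, 0.0, 0.0]
wrist_force: [1.1, -0.4, -0.5]
grip_width: 0.336
grip_force: 59.9
```

```bash
python3 -m handwheel '[1,0,0,-0.02,0,0,0, 1,0,0,-0.03,0,0,0, 1,0,0,-0.03,0,0,0]'
```

```text
clock: 4.9
position: [0.4802, 0.0109, 0.1132]
ee_rot: [1.0, -0.024, 0.001, -0.0]
wrist_force: [-5.9, 0.8, 26.2]
grip_width: 0.341
grip_force: 63.4
```

```bash
python3 -m handwheel '[1,0,0,0.02,0,0,0, 1,0,0,0.02,0,0,0, 0,0,0,0.02,0,0,0, 0,0,0,0.02,0,0,0, 0,0,0,0.02,0,0,0, 0,0,0,0.02,0,0,0, 0,0,0,0.02,0,0,0, 0,0,0,0.02,0,0,0]' && python3 -m handwheel '[0,0,0,0.4,0,0,0, 0,0,0,0.9,0,0,0, 0,0,0,1,0,0,0, 0,0,0,1,0,0,0]' && python3 -m handwheel '[0,0,0.5,0.2,0,0,0.28, 0,0,1,0.5,0,0,0.28, 0,0,1,0.5,0,0,0.28, 0,0,1,0.5,0,0,0.28]'
python3 - <<'E'
from h import *
grab('top','t3');grab('scene','s3');s=arm.get_state();print(s['clock'],s['position'],s['ee_rot'])
a=cv2.imread('pics/t3.png')[165:235,260:330];b=cv2.imread('pics/s3.png')[145:225,235:315]
cv2.imwrite('pics/c5.png',np.hstack([cv2.resize(x,(400,400),interpolation=cv2.INTER_CUBIC) for x in(a,b)]))
E
```

```text
clock: 5.7
position: [0.4797, 0.0109, 0.1132]
ee_rot: [1.0, -0.024, -0.0, -0.0]
wrist_force: [0.5, -1.2, -0.6]
grip_width: 0.997
grip_force: 0.0
clock: 6.1
position: [0.4807, 0.011, 0.215]
ee_rot: [1.0, -0.024, 0.002, -0.0]
wrist_force: [-0.7, -0.7, -0.0]
grip_width: 1.001
grip_force: 0.0
clock: 6.5
position: [0.4794, 0.1131, 0.2626]
ee_rot: [0.98, 0.197, -0.0, -0.0]
wrist_force: [-0.5, 0.3, -0.9]
grip_width: 0.997
grip_force: 0.0
6.6 [0.47899213 0.10979674 0.26172444] [ 9.81368115e-01  1.92132457e-01 -1.27445831e-03  3.42984914e-04]
```

View pics/c5.png

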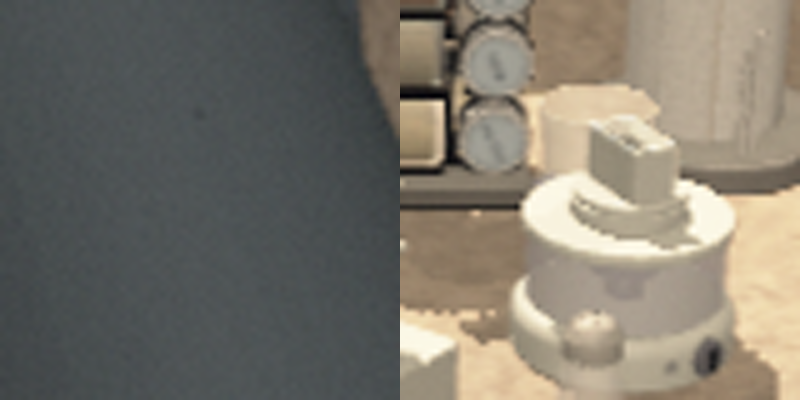

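The chute is seated upright, flange on the rim. Next is the pusher.

```bash
python3 -m handwheel '[0,-0.07,0.5,-0.2,0,0,0, 0,-0.145,0.91,-0.5,0,0,0, 0,-0.145,0.91,-0.5,0,0,0, 0,-0.145,0.91,-0.5,0,0,0]'
python3 - <<'E'
from h import *
grab('top','t4');grab('scene','s4');s=arm.get_state();print(s['clock'],s['position'],s['ee_rot'])
a=cv2.imread('pics/t4.png')[160:240,190:330];b=cv2.imread('pics/s4.png')[110:250,190:310]
b=np.hstack([cv2.resize(a,(500,286),interpolation=cv2.INTER_CUBIC),cv2.resize(b[:,:60*2],(300,286))])
m=cv2.imread('pics/s4.png');m=m[120:240,190:270]
o=np.zeros((560,800,3),np.uint8);t=cv2.resize(cv2.imread('pics/t4.png')[165:235,265:330],(420,452),interpolation=cv2.INTER_CUBIC)
o[:452,:420]=t;o[:560,427:800]=cv2.resize(m,(373,560),interpolation=cv2.INTER_CUBIC)
cv2.imwrite('pics/c6.png',o)
sc=load('s3');print('mouth pred',proj(sc,[.4805,.0111,.14]))
E
```

```text
clock: 7.0
position: [0.4641, 0.201, 0.2112]
ee_rot: [0.981, 0.193, -0.002, 0.001]
wrist_force: [0.5, -0.8, 0.3]
grip_width: 0.999
grip_force: 0.0
7.1 [0.46556204 0.19963639 0.21294355] [ 9.81329363e-01  1.92332998e-01 -4.55208667e-04  7.01050691e-04]
mouth pred (np.float64(281.4064517383182), np.float64(171.63601568345868))
```

View pics/c6.png

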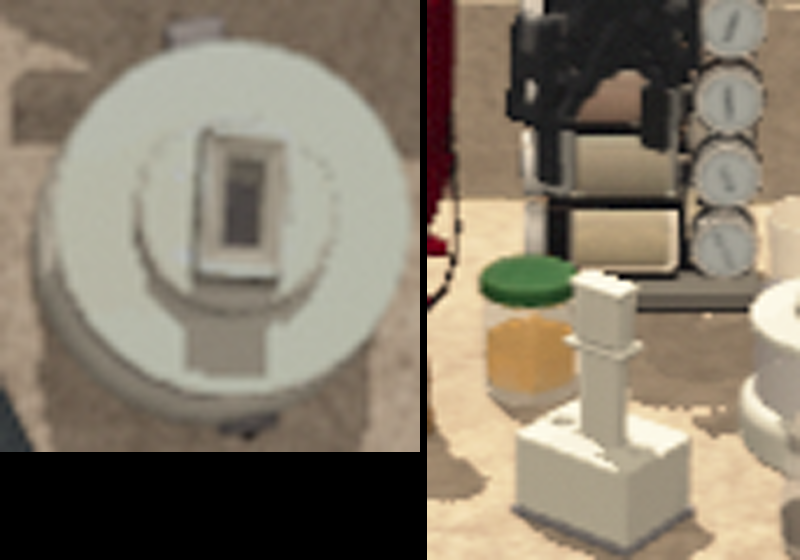

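The chute mouth is about (242,204) in the left crop, with its sides running (290,137)–(280,285) and (203,127)–(195,270). I'll measure it and descend on the pusher.

```bash
python3 - <<'E'
from h import *
d=load('t4');f=lambda u,v,z:at(d,265+u/6.4615-.42,165+v/6.457-.42,z)
print(f(242,205,.14),f(243,203,.133))
for a,b in[((290,137),(280,285)),((203,127),(195,270)),((262,163),(256,245)),((228,160),(222,243))]:
    e=f(*b,.14)-f(*a,.14);print(np.linalg.norm(e),np.degrees(np.arctan2(e[1],e[0])))
E
python3 -m handwheel '[0,0,0,-0.4,0,0,0, 0,0,0,-0.89,0,0,0, 0,0,0,-0.89,0,0,0, 0,0,0,-0.89,0,0,0]' && python3 -m handwheel '[1,0,0,0,0,0,0, 1,0,0,0,0,0,0, 1,0,0,0,0,0,0, 1,0,0,0,0,0,0, 1,0,0,0,0,0,0, 1,0,0,0,0,0,0, 1,0,0,0,0,0,0, 1,0,0,0,0,0,0]'
```

```text
[0.47763474 0.01251484 0.14      ] [0.47938705 0.01143797 0.133     ]
0.05151484893364566 176.72483567037762
0.049760566845304374 177.6798586981321
0.028571901372003883 176.50051732787043
0.028916061829954615 176.6679661976644
clock: 7.5
position: [0.4656, 0.2003, 0.1251]
ee_rot: [0.981, 0.193, -0.001, 0.0]
wrist_force: [0.3, -0.0, 0.7]
grip_width: 0.997
grip_force: 0.0
clock: 8.3
position: [0.4658, 0.2022, 0.125]
ee_rot: [0.981, 0.194, 0.001, -0.0]
wrist_force: [0.3, -0.4, 7.1]
grip_width: 0.214
grip_force: 58.2
```

```bash
python3 -m handwheel '[1,0,0,0.3,0,0,0, 1,0,0,0.7,0,0,0, 1,0,0,1,0,0,0, 1,0,0,1,0,0,0]' && python3 -m handwheel '[1,0,0,0.3,0,0,0, 1,0,0,0.6,0,0,0, 1,0,0,0.6,0,0,0]' && python3 -m handwheel '[1,0,-0.4,0,0,0,-0.28, 1,0.07,-0.8,0,0,0,-0.28, 1,0.07,-1,0,0,0,-0.28, 1,0.07,-1,0,0,0,-0.28]' && python3 -m handwheel '[1,0.07,-0.4,0,0,0,0, 1,0.07,-0.8,0,0,0,0, 1,0.07,-0.91,0,0,0,0, 1,0.07,-0.91,0,0,0,0, 1,0.07,-0.91,0,0,0,0]'
python3 - <<'E'
from h import *
grab('top','t5');grab('scene','s5');s=arm.get_state();print(s['clock'],s['position'],s['ee_rot'])
o=np.zeros((600,800,3),np.uint8)
o[:600,:400]=cv2.resize(cv2.imread('pics/s5.png')[85:205,240:320],(400,600),interpolation=cv2.INTER_CUBIC)
o[:400,400:]=cv2.resize(cv2.imread('pics/t5.png')[160:240,255:335],(400,400),interpolation=cv2.INTER_CUBIC)
cv2.imwrite('pics/c7.png',o)
E
```

```text
clock: 8.7
position: [0.467, 0.2027, 0.2281]
ee_rot: [0.981, 0.194, 0.003, -0.001]
wrist_force: [0.2, 0.9, 0.3]
grip_width: 0.217
grip_force: 58.6
clock: 9.0
position: [0.4665, 0.2025, 0.2871]
ee_rot: [0.981, 0.194, 0.002, -0.001]
wrist_force: [0.2, 0.5, -0.8]
grip_width: 0.216
grip_force: 58.7
clock: 9.4
position: [0.4717, 0.0984, 0.2833]
ee_rot: [1.0, -0.029, -0.001, 0.001]
wrist_force: [-0.1, 0.1, -0.0]
grip_width: 0.217
grip_force: 58.7
clock: 9.9
position: [0.4791, 0.0125, 0.2837]
ee_rot: [1.0, -0.023, -0.0, -0.0]
wrist_force: [0.1, 0.5, -1.0]
grip_width: 0.217
grip_force: 58.8
10.0 [0.47916055 0.01285368 0.28389919] [ 9.99742339e-01 -2.26954148e-02 -3.02662337e-04 -2.87848316e-04]
```

View pics/c7.png

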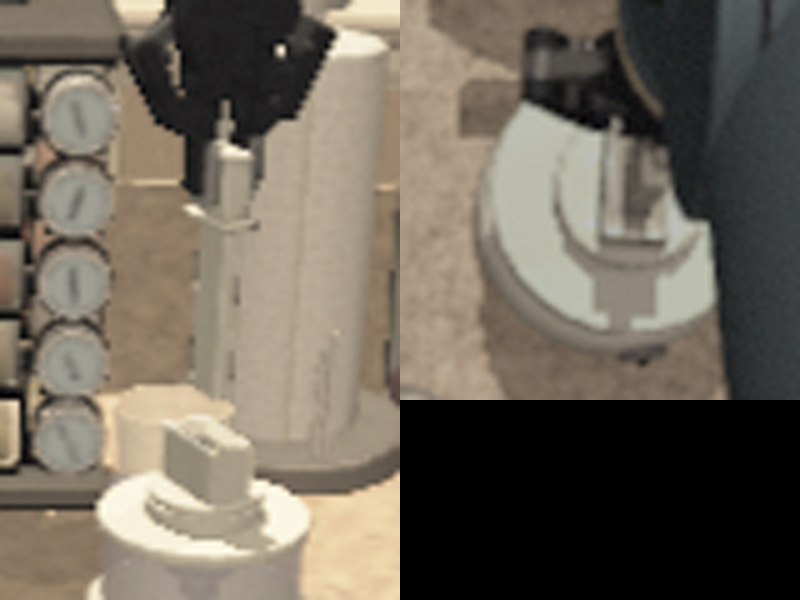

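The pusher hangs above the chute. In the left crop its collar centre is about (221,217), its tip about (216,395) and the chute mouth about (208,437). I'll compare with projections.

```bash
python3 - <<'E'
from h import *
d=load('s5')
def P(p):
    u,v=proj(d,p);return np.round([(u-240+.4)*5,(v-85+.4)*5],1)
tx=.479,.0115
print('mouth',P([.4795,.0112,.14]),'collar',P([*tx,.169+.1075]),'tip',P([*tx,.169]))
o=np.array([.4795,.0112,.14]);print('per mm x',P(o+[.001,0,0])-P(o),'y',P(o+[0,.001,0])-P(o))
for sx in(-1,1):
  for sy in(-1,1): print(sx,sy,'blade tip',P([tx[0]+sx*.015,tx[1]+sy*.006,.169]),'collar',P([tx[0]+sx*.022,tx[1]+sy*.012,.274]),'tower',P([.4795+sx*.026,.0112+sy*.015,.14]))
E
```

```text
mouth [209.9 435.8] collar [223.2 214.9] tip [212.6 390.7]
per mm x [-1.  -0.6] y [-1.4  0.3]
-1 -1 blade tip [235.7 397.1] collar [262.7 226.5] tower [255.9 446. ]
-1 1 blade tip [219.  400.5] collar [228.2 232. ] tower [214.4 455.1]
1 -1 blade tip [206.4 381. ] collar [217.9 206.7] tower [205.5 417.2]
1 1 blade tip [189.9 384.3] collar [183.9 211.9] tower [164.6 425.7]
```

Agreement is within about 1–2 mm, so I'll lower into the flare and watch the force.

```bash
python3 -m handwheel '[1,0,0,-0.15,0,0,0, 1,0,-0.005,-0.28,0,0,0, 1,0,-0.005,-0.31,0,0,0, 1,0,-0.005,-0.34,0,0,0, 1,0,-0.005,-0.34,0,0,0]' && python3 -m handwheel '[1,0,0,-0.03,0,0,0, 1,0,0,-0.06,0,0,0, 1,0,0,-0.06,0,0,0]'
```

```text
clock: 10.5
position: [0.4793, 0.011, 0.2503]
ee_rot: [1.0, -0.024, -0.0, -0.0]
wrist_force: [-0.1, -1.0, -0.7]
grip_width: 0.216
grip_force: 58.8
clock: 10.8
position: [0.4791, 0.0104, 0.2441]
ee_rot: [1.0, -0.024, -0.0, -0.0]
wrist_force: [0.2, -0.8, 0.1]
grip_width: 0.213
grip_force: 58.8
```

The tip is in the straight slot with no contact force, so I'll continue down.

```bash
python3 -m handwheel '[1,0,0,-0.06,0,0,0, 1,0,0,-0.12,0,0,0, 1,0,0,-0.18,0,0,0, 1,0,0,-0.18,0,0,0]' && python3 -m handwheel '[1,0,0,-0.1,0,0,0, 1,0,0,-0.2,0,0,0, 1,0,0,-0.3,0,0,0, 1,0,0,-0.4,0,0,0, 1,0,0,-0.4,0,0,0]'
```

```text
clock: 11.2
position: [0.4787, 0.0104, 0.2253]
ee_rot: [1.0, -0.024, -0.001, 0.0]
wrist_force: [0.2, 0.4, -0.5]
grip_width: 0.217
grip_force: 58.8
clock: 11.7
position: [0.4785, 0.0104, 0.1848]
ee_rot: [1.0, -0.024, -0.001, 0.0]
wrist_force: [0.8, -0.7, -0.2]
grip_width: 0.221
grip_force: 58.8
```

```bash
python3 -m handwheel '[1,0,0,-0.06,0,0,0, 1,0,0,-0.12,0,0,0, 1,0,0,-0.17,0,0,0, 1,0,0,-0.17,0,0,0]' && python3 -m handwheel '[1,0,0,-0.02,0,0,0, 1,0,0,-0.04,0,0,0, 1,0,0,-0.04,0,0,0]'
```

```text
clock: 12.1
position: [0.4791, 0.0104, 0.1688]
ee_rot: [1.0, -0.024, -0.0, 0.0]
wrist_force: [-0.4, 0.1, 1.5]
grip_width: 0.217
grip_force: 59.0
clock: 12.4
position: [0.4792, 0.0104, 0.1653]
ee_rot: [1.0, -0.024, 0.0, -0.0]
wrist_force: [-0.1, -0.8, 2.9]
grip_width: 0.218
grip_force: 59.0
```

Spring contact is felt at the expected height; I'll press on to the stop.

```bash
python3 -m handwheel '[1,0,0,-0.02,0,0,0, 1,0,0,-0.03,0,0,0, 1,0,0,-0.03,0,0,0]' && python3 -m handwheel '[1,0,0,-0.01,0,0,0, 1,0,0,-0.02,0,0,0, 1,0,0,-0.02,0,0,0]'
```

```text
clock: 12.7
position: [0.4792, 0.0104, 0.1622]
ee_rot: [1.0, -0.024, 0.0, -0.0]
wrist_force: [0.3, -0.8, 2.1]
grip_width: 0.214
grip_force: 59.1
clock: 13.0
position: [0.4808, 0.0104, 0.1617]
ee_rot: [1.0, -0.024, 0.002, -0.0]
wrist_force: [-0.5, 0.2, 17.9]
grip_width: 0.22
grip_force: 60.1
```

The force jumped to 18 N at TCP z 0.162, exactly where the plate's stop was predicted. I'll hold and take a final look.

```bash
python3 -m handwheel '[1,0,0,0,0,0,0, 1,0,0,0,0,0,0, 1,0,0,0,0,0,0]'; python3 - <<'E'
from h import *
grab('scene','s6')
cv2.imwrite('pics/c8.png',cv2.resize(cv2.imread('pics/s6.png')[110:230,190:350],(800,600),interpolation=cv2.INTER_CUBIC))
E
```

```text
clock: 13.3
position: [0.4806, 0.0104, 0.1617]
ee_rot: [1.0, -0.024, 0.002, -0.0]
wrist_force: [-1.3, 0.0, 17.4]
grip_width: 0.219
grip_force: 60.1
```

View pics/c8.png

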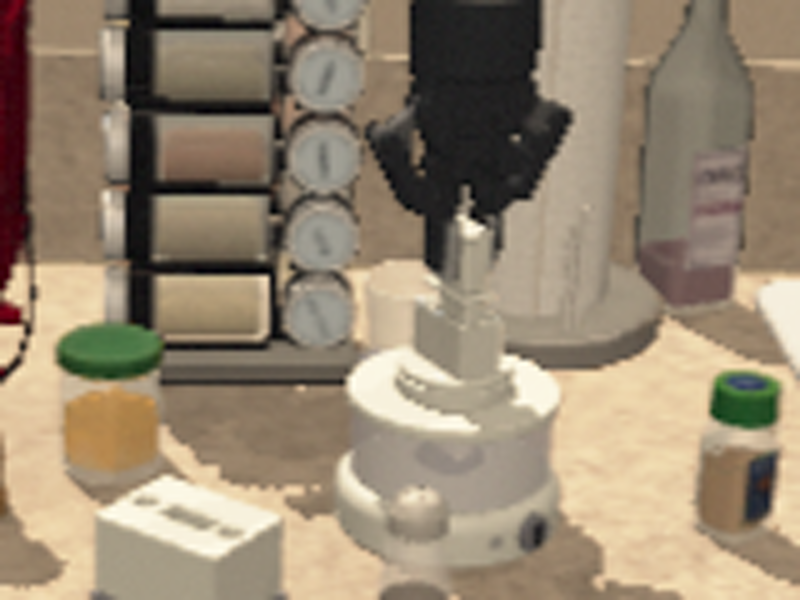

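The chute is seated at (455,350), the pusher is through it with its collar just above the mouth at (468,300), and the bystanders visible in this view are where they stood.

```bash
python3 -c "
from plant import arm
print(arm.job_done())"
```

```text
the job is handed in; nothing more can be done
None
```

I handed the job in at about 13.3 s on the clock: the chute is home and released, and the arm is still gripping the pusher with the safety plate pressed to its stop at about 17 N.

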